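Rack a series of resin-mounted metal samples in their order

ROBOT

A 7-joint arm with a two-finger parallel gripper is mounted at the origin on a cart in front of the work surface, level with it; the furniture and walls round the work are solid. World frame = base frame: x ahead of the robot, y to its left, z up, the work surface at z = 0. Lengths are in m, angles in degrees, forces in N, time in s.
With the tool pointing down it reaches from about 0.4 to 0.9 m from the base axis. Payload 5.5 kg.
Tool frame: the origin (TCP) lies midway between the tips of the shut fingers; the grasp point (between the pads) lies 19 mm behind it; z points along the fingers, y is the line along which they close (so a half turn about z gives the same grasp; the last joint's range is limited). The gripper opens to 92 mm and grips with 3 to 60 N. Pads are 19 mm wide; open, the fingers measure 130 mm over their backs; the gripper's body (75 mm by 190 mm) begins 47 mm behind the grasp point.
Start: joints at [-53.102, 28.699, -24.465, 88.831, 12.651, 65.22, -12.049], TCP at [0.242, 0.603, 0.227] pointing down, gripper open.
Joint ranges: [-164.97, 164.97], [-17.58, 116.51], [-87.97, 89.64], [11.32, 138.91], [-80.73, 260.73], [10.89, 115.49], [-147.41, 147.41]. Speed limits (degrees/s): [147.25, 147.25, 180, 180, 180, 180, 180].

INTERFACE

Orientations are given as [roll, pitch, yaw] about the fixed x, y, z axes, in that order (R = Rz(yaw) Ry(pitch) Rx(roll)).
In Python, from plant import read_state, grab_frame, camera_model, hand_in gives the robot as it stands.
- The arm moves only by the tool play_rows, never from a script. Its argument "steps" is a list of rows, each a list of 3 entries, a list of its own where there are three numbers: the opening, from 0 (shut) to 1 (fully open), then the shift along the world's x, y, z in m, then the turn, a rotation vector about the world's x, y, z in rad. A call has 1 to 20 rows; each row shifts and turns the commanded pose from where the row before left it; what a row does not reach is not made up. A row lasts 1/12 s, in which the tool goes at most 41.7 mm and 7.16 degrees, less where a joint would pass 70% of its speed; a pose out of reach is approached as far as the arm can. A call is refused whole if a number of a shift passes 0.0417 or a number of a turn 0.125, either way. A call with a gripper value outside its range is refused whole. The fingers move at their own pace and stop on an object; "squeeze" is the grip in N (left out, the last holds). Time passes only in rows, so rows that do not move let the fingers close. It gives the time, the measured TCP pose, the force, the opening and the grip force at its end, in the units of the state.
- read_state(): the state, without advancing time (a new reading comes with each control period).
- grab_frame(name): name is "side" or "top" or "wrist"; returns the picture (420x560x3 uint8, red, green, blue); there is no depth.
- camera_model(name): a dict with "mtx" (3x3 intrinsics, pixels), "origin" and "orientation" of the camera in the world; the wrist camera has in their place "hand_eye" (4x4, takes a point from camera to tool coordinates, whose origin is the TCP and whose axes are the flange's). Camera axes: x right, y up, looking along -z (the intrinsics and any distortion apply to the point x, -y, -z); pixel columns grow to the right and rows downward; lengths in m; the calibration is good to about 2 mm. A picture is of the moment at which its call begins: read the wrist's pose just before it. camera_model takes no time and is no camera call.
- hand_in(): hands the job in; it is judged then, once.
The state is a dict: "time": time; "qpos": joint angles; "joint_vel": joint speeds; "joint_efforts": joint torques, N m; "eef_pos": TCP position; "eef_rot": TCP orientation; "force": force on the tool from outside, world axes, zero at the start; "wrist_torque": the same for the moment, N m; "width": finger opening in m; "grip_force": force on a finger pad.
Only numpy, scipy, OpenCV 4.12 (cv2) and the standard library are available. Lean on these libraries where they do the work, as an engineer would, in place of code of your own. Each camera call takes 0.05 s, during which the arm holds its last target. There are 200 camera calls.

TASK

The four resin-mounted metal samples have hardened in their coloured cups; move them into the wells of the aluminium rack for the microscope, one to a well, so that the series keeps its order. The sample whose cup is nearest the robot goes into the well beside the rack's orange end block, the next in the row into the next well, and so on to the grey end. Leave each one standing upright on the floor of its well, polished metal face up.

Things in the scene. Friction and masses are not known exactly. Their poses are not given: they have to be found in the camera images.
- red_sample (a point): The red sample: an upright cylinder of red moulding resin, 32 mm in diameter, 30 mm high, about 50 g, loose, with bright metal (one thick straight strip) showing in its polished upper face. The point is its centre, half-way up (15 mm above its underside); z is its axis, pointing out of the polished face. At the start it stands in the red cup, top 36 mm above the worktop.
- green_sample (a point): The green sample: an upright cylinder of green moulding resin, 32 mm in diameter, 30 mm high, about 50 g, loose, with bright metal (two small chips) showing in its polished upper face. The point is its centre, half-way up (15 mm above its underside); z is its axis, pointing out of the polished face. At the start it stands in the green cup, top 36 mm above the worktop.
- blue_sample (a point): The blue sample: an upright cylinder of blue moulding resin, 32 mm in diameter, 30 mm high, about 50 g, loose, with bright metal (two thin parallel strips) showing in its polished upper face. The point is its centre, half-way up (15 mm above its underside); z is its axis, pointing out of the polished face. At the start it stands in the blue cup, top 36 mm above the worktop.
- black_sample (a point): The black sample: an upright cylinder of black moulding resin, 32 mm in diameter, 30 mm high, about 50 g, loose, with bright metal (one square chip) showing in its polished upper face. The point is its centre, half-way up (15 mm above its underside); z is its axis, pointing out of the polished face. At the start it stands in the black cup, top 36 mm above the worktop.
- cup_red: Pale red round cup holding the red sample at the start: 45 mm across, 9 mm high, bore 36 mm, floor 3 mm thick; fixed. Origin: centre of its underside, 3 mm above the worktop. The four cups form a straight row, 54 mm pitch, in any order, in a steel tray (243 x 64 mm, rim 8 mm high); the row and each cup's x axis lead roughly away from the robot.
- cup_green: Pale green round cup holding the green sample at the start: 45 mm across, 9 mm high, bore 36 mm, floor 3 mm thick; fixed. Origin: centre of its underside, 3 mm above the worktop. The four cups form a straight row, 54 mm pitch, in any order, in a steel tray (243 x 64 mm, rim 8 mm high); the row and each cup's x axis lead roughly away from the robot.
- cup_blue: Pale blue round cup holding the blue sample at the start: 45 mm across, 9 mm high, bore 36 mm, floor 3 mm thick; fixed. Origin: centre of its underside, 3 mm above the worktop. The four cups form a straight row, 54 mm pitch, in any order, in a steel tray (243 x 64 mm, rim 8 mm high); the row and each cup's x axis lead roughly away from the robot.
- cup_black: Dark grey round cup holding the black sample at the start: 45 mm across, 9 mm high, bore 36 mm, floor 3 mm thick; fixed. Origin: centre of its underside, 3 mm above the worktop. The four cups form a straight row, 54 mm pitch, in any order, in a steel tray (243 x 64 mm, rim 8 mm high); the row and each cup's x axis lead roughly away from the robot.
- rack: Fixed aluminium bar, 218 mm (x, roughly away from the robot) by 60 (y) by 14 mm high; origin at the centre of its underside, on the worktop. Four round wells with dark felt floors, centres at x = -81, -27, 27, 81 mm, y = 0: bore 46, depth 9, floor 5 mm above the worktop (a seated sample's centre is at 20, its top at 35 mm). An end block, 18 mm high, closes each end: one orange, one grey.
- orange_block: Orange end block of the rack, which marks where the series begins: 22 x 60 mm, 18 mm high, two screws on top; fixed. It sits at the near or the far end of the rack, 120 mm from the rack's origin along its minus or plus x; the other end has a grey one. Origin: centre of its underside, on the worktop.
Not all that is in view belongs to the job. What is shaped like the part that bears blue_sample but pink or yellow is not meant.

How it is judged (in metres and radians):
At the end, for the whole second after the job is handed in: Each sample stands in the well that its cup's place in the row calls for, counted from the orange block: within 10 mm of the well's centre along and across the rack, on its floor (centre 15 to 24 mm above the rack's underside), upright within 0.12 rad, polished face up, at rest (((world x of cup_red below 0.4885 m and horizontal distance between red_sample and orange_block between 0.029 and 0.049 m) or (world x of cup_red between 0.4885 and 0.54 m and horizontal distance between red_sample and orange_block between 0.083 and 0.103 m) or (world x of cup_red between 0.54 and 0.5915 m and horizontal distance between red_sample and orange_block between 0.137 and 0.157 m) or (world x of cup_red above 0.5915 m and horizontal distance between red_sample and orange_block between 0.191 and 0.211 m)) and y of red_sample in the frame of rack between -0.01 and 0.01 m and z of red_sample in the frame of rack between 0.015 and 0.024 m and angle between each of red_sample, green_sample, blue_sample, black_sample's own z axis and vertical below 0.12 rad and linear speed of each of mount_red, mount_green, mount_blue, mount_black below 0.02 m/s and ((world x of cup_green below 0.4885 m and horizontal distance between green_sample and orange_block between 0.029 and 0.049 m) or (world x of cup_green between 0.4885 and 0.54 m and horizontal distance between green_sample and orange_block between 0.083 and 0.103 m) or (world x of cup_green between 0.54 and 0.5915 m and horizontal distance between green_sample and orange_block between 0.137 and 0.157 m) or (world x of cup_green above 0.5915 m and horizontal distance between green_sample and orange_block between 0.191 and 0.211 m)) and y of green_sample in the frame of rack between -0.01 and 0.01 m and z of green_sample in the frame of rack between 0.015 and 0.024 m and ((world x of cup_blue below 0.4885 m and horizontal distance between blue_sample and orange_block between 0.029 and 0.049 m) or (world x of cup_blue between 0.4885 and 0.54 m and horizontal distance between blue_sample and orange_block between 0.083 and 0.103 m) or (world x of cup_blue between 0.54 and 0.5915 m and horizontal distance between blue_sample and orange_block between 0.137 and 0.157 m) or (world x of cup_blue above 0.5915 m and horizontal distance between blue_sample and orange_block between 0.191 and 0.211 m)) and y of blue_sample in the frame of rack between -0.01 and 0.01 m and z of blue_sample in the frame of rack between 0.015 and 0.024 m and ((world x of cup_black below 0.4885 m and horizontal distance between black_sample and orange_block between 0.029 and 0.049 m) or (world x of cup_black between 0.4885 and 0.54 m and horizontal distance between black_sample and orange_block between 0.083 and 0.103 m) or (world x of cup_black between 0.54 and 0.5915 m and horizontal distance between black_sample and orange_block between 0.137 and 0.157 m) or (world x of cup_black above 0.5915 m and horizontal distance between black_sample and orange_block between 0.191 and 0.211 m)) and y of black_sample in the frame of rack between -0.01 and 0.01 m and z of black_sample in the frame of rack between 0.015 and 0.024 m); the robot touches nothing.
It also fails if it takes over 99 s, if anything falls off the work surface, if the arm or the gripper's body presses on something with over 40 N, if the wrist force passes 120 N, or if a joint passes its speed limit or range.

## Working session

There is one attempt and no reset: what is moved stays moved. The work goes in short steps, Python scripts to look and compute and a tool call to move; the robot and the scene stay as the last step left them, time stands still between calls to the robot, and variables do not carry over. Pictures are saved under pics/ and viewed, at most 14 in all, crops included, and the job is handed in when it is done.

Besides the shell and the picture viewer there is one more tool, called after "Request:" by a JSON object that holds its "fn" and its "kwargs", one argument or row to a line. play_rows: Moves the arm, as the interface text tells. Its arguments: {"type":"object","properties":{"steps":{"type":"array","items":{"type":"array"}},"squeeze":{"type":"number"}},"required":["steps"]}

```bash
mkdir -p pics; python3 - <<'E'
from plant import *
import cv2
s=read_state();print(s)
for n in("top","side"):
    f=grab_frame(n);cv2.imwrite(f"pics/{n}0.png",f[:,:,::-1]);m=camera_model(n);print(n,m)
print(camera_model("wrist"))
E
```

```text
{'time': 0.0, 'qpos': array([-53.09948494,  28.7535462 , -24.45302954,  88.89123198,
        12.65064933,  65.22008684, -12.04998824]), 'joint_vel': array([ 0.00992148,  0.02824914, -0.09972505, -0.0617581 , -0.16146594,
       -0.04392675, -0.02363948]), 'joint_efforts': array([-5.29126355e-04, -5.66589689e+01, -5.81639796e+00, -2.79106182e+01,
       -6.86620572e-02,  3.06328875e-02,  1.92751277e-04]), 'eef_pos': array([0.24138491, 0.60276163, 0.22568249]), 'eef_rot': array([-1.79888561e+02, -3.79008867e-03,  1.58181751e+02]), 'force': array([-0.36557932, -0.13059017, -0.34803872]), 'wrist_torque': array([-0.01477445,  0.01652462,  0.05398986]), 'grip_force': 0.0, 'width': 0.09197116719628853}
top {'mtx': array([[459.88897094,   0.        , 277.29178009],
       [  0.        , 459.88897094, 213.12708536],
       [  0.        ,   0.        ,   1.        ]]), 'origin': array([0.46645008, 0.00498739, 0.98057996]), 'orientation': array([  5.14540138,   1.68972311, -90.66863972])}
side {'mtx': array([[476.31097544,   0.        , 277.01967815],
       [  0.        , 476.31097544, 214.07728807],
       [  0.        ,   0.        ,   1.        ]]), 'origin': array([0.773461  , 0.45119491, 0.9909865 ]), 'orientation': array([ 27.08869422,   0.56909989, 149.52572453])}
{'mtx': array([[290.6054051 ,   0.        , 282.5715076 ],
       [  0.        , 290.6054051 , 209.48093128],
       [  0.        ,   0.        ,   1.        ]]), 'hand_eye': array([[-5.05858204e-04,  9.67752315e-01,  2.51903158e-01,
         6.85569526e-02],
       [ 9.99999870e-01,  4.74454040e-04,  1.85405149e-04,
        -6.11507344e-04],
       [ 5.99097910e-05,  2.51903219e-01, -9.67752429e-01,
        -1.57837732e-01],
       [ 0.00000000e+00,  0.00000000e+00,  0.00000000e+00,
         1.00000000e+00]])}
```

View pics/top0.png

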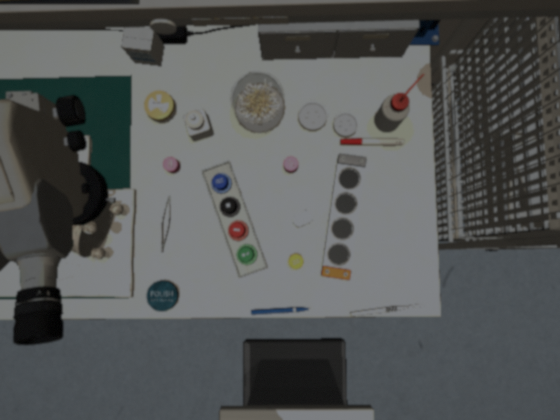

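View pics/side0.png

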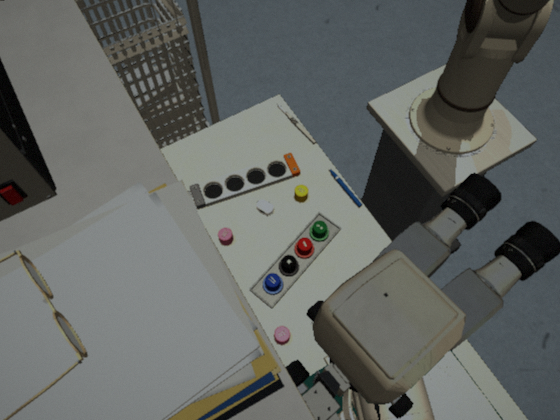

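The top view shows the tray row from near to far: green (246,254), red (238,231), black (230,206), blue (220,182). The rack's orange block is at the near end (336,272) and the grey block at (352,160). The pink discs at (171,164) and (291,164) and the yellow disc at (296,261) are decoys. Next I'll measure these points and check where the tool and microscope are.

```bash
cat > h.py <<'E'
import numpy as np, cv2
from plant import *
from scipy.spatial.transform import Rotation as R
def cam(n):
    m=camera_model(n);return m["mtx"],np.array(m["origin"]),R.from_euler("xyz",m["orientation"],degrees=True).as_matrix()
def wcam():
    s=read_state();m=camera_model("wrist");T=m["hand_eye"]
    Rt=R.from_euler("xyz",s["eef_rot"],degrees=True).as_matrix()
    return m["mtx"],s["eef_pos"]+Rt@T[:3,3],Rt@T[:3,:3]
def cast(c,u,v,z):
    K,o,M=c;d=M@np.array([(u-K[0,2])/K[0,0],-(v-K[1,2])/K[1,1],-1]);return o+d*(z-o[2])/d[2]
def proj(c,p):
    K,o,M=c;q=M.T@(np.array(p)-o);return [round(float(K[0,2]+K[0,0]*q[0]/-q[2]),1),round(float(K[1,2]-K[1,1]*q[1]/-q[2]),1)]
E
python3 - <<'E'
from h import *
T=cam("top");S=cam("side")
print("tcp",proj(T,read_state()["eef_pos"]),proj(S,read_state()["eef_pos"]))
rng={"red":((0,150,80),(6,255,255)),"green":((50,120,40),(80,255,255)),"blue":((108,150,60),(125,255,255)),"orange":((7,170,100),(16,255,255))}
for n,C in(("top",T),("side",S)):
    im=cv2.imread(f"pics/{n}0.png");h=cv2.cvtColor(im,cv2.COLOR_BGR2HSV)
    for k,(a,b) in rng.items():
        m=cv2.inRange(h,a,b)
        nn,l,st,ce=cv2.connectedComponentsWithStats(m)
        for i in range(1,nn):
            if st[i,4]>60: print(n,k,st[i].tolist(),ce[i].round(1),cast(C,*ce[i],.018 if k=="orange" else .036).round(4))
for nm,u,v,z in[("black",230,206,.036),("grey",352,160,.018),("w4",348.5,178,.014),("w3",346,203,.014),("w2",342.5,228.5,.014),("w1",339,254,.014)]: print(nm,cast(T,u,v,z).round(4))
for nm,u,v,z in[("black",289,265,.036),("grey",197,195,.018),("w4",213,190,.014),("w1",277,169,.014)]: print("S",nm,cast(S,u,v,z).round(4))
f=grab_frame("wrist");cv2.imwrite("pics/w0.png",f[:,:,::-1])
E
```

```text
tcp [-74.8, 397.8] [626.6, 357.1]
top red [392, 94, 15, 15, 164] [399.2 101.5] [ 0.7827 -0.2262  0.036 ]
top red [341, 139, 20, 5, 92] [350.9 141.1] [ 0.7002 -0.1233  0.036 ]
top red [230, 222, 15, 15, 129] [237.  229.6] [0.5189 0.1154 0.036 ]
side red [295, 238, 19, 20, 185] [304.  246.6] [0.5238 0.1237 0.036 ]
side green [312, 221, 15, 13, 112] [319.6 227.2] [0.4693 0.102  0.036 ]
side blue [265, 274, 15, 13, 120] [272.2 280.2] [0.6219 0.1547 0.036 ]
side blue [199, 373, 75, 47, 312] [242.9 393.2] [0.7822 0.3201 0.036 ]
side orange [284, 153, 16, 21, 139] [291.6 163.7] [ 0.4294 -0.0829  0.018 ]
black [0.5681 0.1297 0.036 ]
grey [ 0.664 -0.127  0.018]
w4 [ 0.6263 -0.1191  0.014 ]
w3 [ 0.5732 -0.1125  0.014 ]
w2 [ 0.5195 -0.1039  0.014 ]
w1 [ 0.4664 -0.0953  0.014 ]
S black [0.5739 0.1437 0.036 ]
S grey [ 0.6653 -0.1221  0.018 ]
S w4 [ 0.6262 -0.1172  0.014 ]
S w1 [ 0.4663 -0.0901  0.014 ]
```

View pics/w0.png

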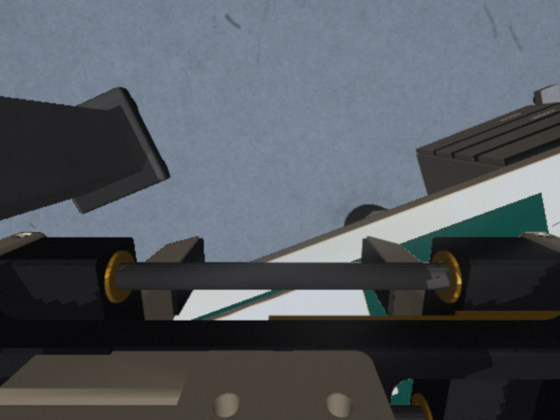

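```bash
python3 - <<'E'
from h import *
T=cam("top");S=cam("side")
def tri(a,b):
    d=[]
    for C,(u,v) in((T,a),(S,b)):
        p=cast(C,u,v,0)-C[1];d.append(p/np.linalg.norm(p))
    A=np.array([d[0],-d[1]]).T;x=np.linalg.lstsq(A,S[1]-T[1],rcond=None)[0]
    p,q=T[1]+x[0]*d[0],S[1]+x[1]*d[1];return ((p+q)/2).round(3),np.linalg.norm(p-q).round(3)
for a in[(38,320),(85,192)]:
    for b in[(530,250),(480,200)]: print(a,b,tri(a,b))
print("g/b top",cast(T,246.5,254,.036).round(4),cast(T,220.5,182,.036).round(4))
ims=[cv2.resize(cv2.imread("pics/top0.png")[80:350,0:130],None,fx=2.1,fy=2.1),cv2.resize(cv2.imread("pics/top0.png")[150:290,190:280],None,fx=4,fy=4)]
h=max(i.shape[0] for i in ims);ims=[cv2.copyMakeBorder(i,0,h-i.shape[0],0,0,0) for i in ims]
cv2.imwrite("pics/c1.png",np.clip(np.hstack(ims)*1.6,0,255))
E
```

```text
(38, 320) (530, 250) (array([0.356, 0.384, 0.344]), np.float64(0.067))
(38, 320) (480, 200) (array([0.387, 0.317, 0.42 ]), np.float64(0.009))
(85, 192) (530, 250) (array([0.49 , 0.331, 0.477]), np.float64(0.207))
(85, 192) (480, 200) (array([0.493, 0.287, 0.498]), np.float64(0.146))
g/b top [0.4686 0.096  0.036 ] [0.6187 0.1495 0.036 ][ WARN:0@0.148] global loadsave.cpp:1063 imwrite_ Unsupported depth image for selected encoder is fallbacked to CV_8U.
```

View pics/c1.png

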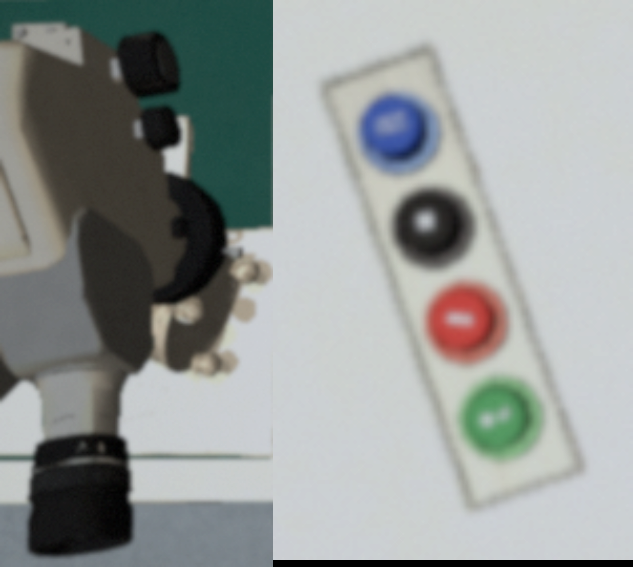

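The crop confirms the samples by colour and metal pattern. From the near end they are green (two chips), red (strip), black (square chip) and blue. The microscope eyepieces overhang at about x 0.36–0.39, y 0.32–0.4, z 0.4, so I'll leave along -y, staying close to the base.

Request:
{"fn": "play_rows", "kwargs": {
  "steps": [
    [1,[0,-0.026,0],[0,0,0]],
    [1,[0,-0.026,0],[0,0,0]],
    [1,[0,-0.026,0],[0,0,0]],
    [1,[0,-0.026,0],[0,0,0]],
    [1,[0,-0.026,0],[0,0,0]],
    [1,[0,-0.026,0],[0,0,0]],
    [1,[0,-0.026,0],[0,0,0]],
    [1,[0,-0.026,0],[0,0,0]],
    [1,[0.005,-0.018,0],[0,0,0]],
    [1,[0.005,-0.018,0],[0,0,0]],
    [1,[0.005,-0.018,0],[0,0,0]],
    [1,[0.005,-0.018,0],[0,0,0]],
    [1,[0.005,-0.018,0],[0,0,0]],
    [1,[0.005,-0.018,0],[0,0,0]],
    [1,[0.005,-0.018,0],[0,0,0]],
    [1,[0.005,-0.018,0],[0,0,0]]
  ]
}}

```text
time: 1.48
eef_pos: [0.2815, 0.2504, 0.2267]
eef_rot: [-180.0, -0.0, 158.2]
force: [-0.6, -1.3, -0.6]
width: 0.0919
grip_force: 0.0
```

Request:
{"fn": "play_rows", "kwargs": {
  "steps": [
    [1,[0.01,-0.02,0],[0,0,0]],
    [1,[0.01,-0.02,0],[0,0,0]],
    [1,[0.01,-0.02,0],[0,0,0]],
    [1,[0.01,-0.02,0],[0,0,0]],
    [1,[0.01,-0.02,0],[0,0,0]],
    [1,[0.01,-0.02,0],[0,0,0]],
    [1,[0.01,-0.02,0],[0,0,0.08]],
    [1,[0.01,-0.02,0],[0,0,0.08]],
    [1,[0.02,0.0,0],[0,0,0.08]],
    [1,[0.02,0,0],[0,0,0.08]],
    [1,[0.02,0,0],[0,0,0.08]],
    [1,[0.02,0,0],[0,0,0.08]],
    [1,[0.02,0,0],[0,0,0]],
    [1,[0.02,0,0],[0,0,0]],
    [1,[0.01,0,0],[0,0,0]],
    [1,[0,0,0],[0,0,0]],
    [1,[0,0,0],[0,0,0]]
  ]
}}

```text
time: 2.9
eef_pos: [0.4908, 0.0914, 0.2262]
eef_rot: [-180.0, -0.1, -174.3]
force: [-0.1, 0.2, 0.4]
width: 0.0917
grip_force: 0.0
```

```bash
python3 - <<'E'
from h import *
f=grab_frame("wrist");cv2.imwrite("pics/w1.png",f[:,:,::-1])
C=wcam();np.savez("w1.npz",K=C[0],o=C[1],M=C[2]);print(read_state()["eef_pos"],read_state()["eef_rot"])
for p in([.4686,.096,.036],[.519,.1154,.036],[.568,.133,.036],[.619,.15,.036],[.4664,-.093,.014],[.626,-.118,.014]):print(proj(C,p))
E
```

```text
[0.49023342 0.09148314 0.22627495] [-1.79996777e+02 -1.06390276e-01 -1.74300373e+02]
[288.1, 175.1]
[299.4, 216.8]
[308.7, 254.5]
[316.7, 291.0]
[138.3, 156.2]
[123.0, 270.2]
```

View pics/w1.png

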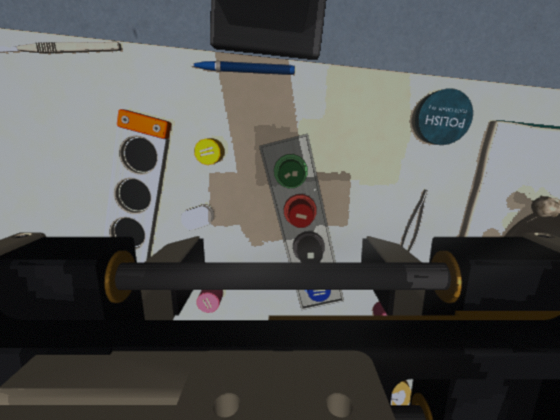

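The wrist view shows green at (290,171), red at (299,211), the orange block at (144,123), and wells at (140,153), (134,194) and (128,232). Now to measure them.

```bash
python3 - <<'E'
from h import *
d=np.load("w1.npz");C=(d["K"],d["o"],d["M"]);im=cv2.imread("pics/w1.png");h=cv2.cvtColor(im,cv2.COLOR_BGR2HSV)
def comp(m,lo,hi,z,k,roi):
    x0,y0,x1,y1=roi;mm=np.zeros_like(m);mm[y0:y1,x0:x1]=m[y0:y1,x0:x1]
    mm=cv2.morphologyEx(mm,cv2.MORPH_CLOSE,np.ones((7,7)))
    for c in cv2.findContours(mm,0,2)[0]:
        a=cv2.contourArea(c)
        if lo<a<hi:
            (u,v),r=cv2.minEnclosingCircle(c);M=cv2.moments(c);print(k,a,round(u,1),round(v,1),round(r,1),"mec",cast(C,u,v,z).round(4),"cen",cast(C,M["m10"]/a,M["m01"]/a,z).round(4))
comp(cv2.inRange(h,(0,200,110),(6,255,255)),200,3000,.036,"red",(270,185,330,235))
comp(cv2.inRange(h,(45,140,50),(85,255,255)),200,3000,.036,"green",(260,140,320,195))
comp(cv2.inRange(h,(7,150,100),(18,255,255)),200,3000,.018,"orange",(100,90,190,150))
comp(cv2.inRange(h,(0,0,0),(180,255,55)),500,3000,.014,"well",(100,130,165,216))
print(h[171,282],h[171,303],h[203,299],h[211,290],h[153,140])
E
```

```text
orange 807.0 141.5 123.5 26.2 mec [ 0.4263 -0.0863  0.018 ] cen [ 0.426 -0.086  0.018]
well 749.0 132.5 195.5 17.3 mec [ 0.5179 -0.1018  0.014 ] cen [ 0.5168 -0.1012  0.014 ]
well 853.5 138.5 154.5 18.5 mec [ 0.4643 -0.0927  0.014 ] cen [ 0.4638 -0.0926  0.014 ]
[ 64 130  49] [ 60 101  43] [  3 167  52] [  2 199  77] [45 16 32]
```

```bash
python3 - <<'E'
from h import *
d=np.load("w1.npz");C=(d["K"],d["o"],d["M"]);im=cv2.imread("pics/w1.png");h=cv2.cvtColor(im,cv2.COLOR_BGR2HSV)
for k,a,b,(x0,y0,x1,y1) in(("red",(0,185,40),(8,255,255),(270,185,330,235)),("green",(50,95,25),(85,255,255),(260,140,320,195)),("cupR",(0,90,30),(12,255,255),(270,185,330,235)),("cupG",(45,50,25),(85,255,255),(260,140,320,195))):
    m=np.zeros(h.shape[:2],np.uint8);m[y0:y1,x0:x1]=cv2.inRange(h,a,b)[y0:y1,x0:x1]
    m=cv2.morphologyEx(m,cv2.MORPH_CLOSE,np.ones((7,7)))
    c=max(cv2.findContours(m,0,2)[0],key=cv2.contourArea);(u,v),r=cv2.minEnclosingCircle(c);z=.012 if "cup" in k else .036
    print(k,cv2.contourArea(c),round(u,1),round(v,1),round(r,1),cast(C,u,v,z).round(4),"diam",round(2*r*(C[1][2]-z)/290*1000,1))
cv2.imwrite("pics/c2.png",np.clip(cv2.resize(im[130:240,250:350],None,fx=5,fy=5,interpolation=2)*1.8,0,255).astype(np.uint8))
E
```

```text
red 408.0 300.7 215.0 12.3 [0.5165 0.1167 0.036 ] diam 29.5
green 756.0 290.3 170.9 16.2 [0.4634 0.098  0.036 ] diam 38.9
cupR 821.5 299.9 210.6 16.9 [0.5171 0.1172 0.012 ] diam 43.4
cupG 862.0 290.1 170.8 17.3 [0.466  0.0987 0.012 ] diam 44.3
```

View pics/c2.png

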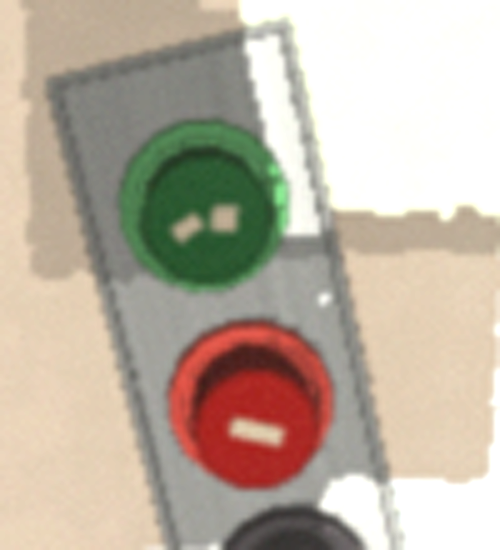

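The crop shows both samples seated in their cups, green (two chips) and red (strip). The measurements agree with the 54 mm pitch and 162 mm well span, so I'll go for green.

Request:
{"fn": "play_rows", "kwargs": {
  "steps": [
    [0.65,[-0.012,0.003,-0.02],[0,0,0]],
    [0.65,[-0.011,0.003,-0.03],[0,0,0]],
    [0.65,[0,0,-0.03],[0,0,0]],
    [0.65,[0,0,-0.03],[0,0,0]],
    [0.65,[0,0,-0.03],[0,0,0]],
    [0.65,[0,0,-0.026],[0,0,0]],
    [0.65,[0,0,0],[0,0,0]],
    [0.65,[0,0,0],[0,0,0]],
    [0.65,[0,0,0],[0,0,0]]
  ]
}}

```text
time: 3.7
eef_pos: [0.4689, 0.0977, 0.0621]
eef_rot: [180.0, 0.1, -174.3]
force: [0.8, -0.2, -0.7]
width: 0.0599
grip_force: 0.0
```

```bash
python3 - <<'E'
from h import *
f=grab_frame("wrist");cv2.imwrite("pics/w2.png",f[:,:,::-1])
C=wcam();print(read_state()["eef_pos"],proj(C,[.467,.0975,.036]))
E
```

```text
[0.46964458 0.09786346 0.06257263] [282.6, 235.4]
```

View pics/w2.png

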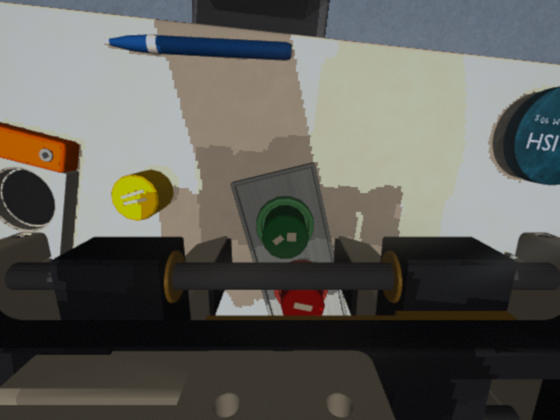

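The wrist view shows green centred between the fingers at (285,236), within 2 mm of the prediction. I'll descend and grip.

Request:
{"fn": "play_rows", "kwargs": {
  "steps": [
    [0.65,[-0.001,0,-0.015],[0,0,0]],
    [0.65,[0,0,-0.015],[0,0,0]],
    [0.65,[0,0,-0.01],[0,0,0]],
    [0.65,[0,0,-0.005],[0,0,0]],
    [0.65,[0,0,0],[0,0,0]],
    [0.65,[0,0,0],[0,0,0]],
    [0.25,[0,0,0],[0,0,0]],
    [0.2,[0,0,0],[0,0,0]],
    [0.2,[0,0,0],[0,0,0]],
    [0.2,[0,0,0],[0,0,0]],
    [0.2,[0,0,0],[0,0,0]],
    [0.2,[0,0,0],[0,0,0]]
  ],
  "squeeze": 20
}}

```text
time: 4.75
eef_pos: [0.4678, 0.0976, 0.016]
eef_rot: [180.0, 0.0, -174.3]
force: [-0.9, -0.1, 2.5]
width: 0.0303
grip_force: 20.0
```

Request:
{"fn": "play_rows", "kwargs": {
  "steps": [
    [0.2,[0,0,0.01],[0,0,0]],
    [0.2,[0,0,0.025],[0,0,0]],
    [0.2,[0,0,0.025],[0,0,0]],
    [0.2,[0,-0.022,0],[0,0,0]],
    [0.2,[0,-0.03,0],[0,0,0]],
    [0.2,[0,-0.03,0],[0,0,0]],
    [0.2,[0,-0.03,0],[0,0,0]],
    [0.2,[-0.001,-0.03,0],[0,0,0]],
    [0.2,[-0.001,-0.03,0],[0,0,0]],
    [0.2,[0,-0.02,0],[0,0,0]],
    [0.2,[0,0,-0.02],[0,0,0]],
    [0.2,[0,0,0],[0,0,0]],
    [0.2,[0,0,0],[0,0,0]]
  ]
}}

```text
time: 5.83
eef_pos: [0.4643, -0.0942, 0.0555]
eef_rot: [179.9, -0.1, -174.3]
force: [-0.6, 0.6, -0.4]
width: 0.0302
grip_force: 20.0
```

```bash
python3 - <<'E'
from h import *
f=grab_frame("wrist");cv2.imwrite("pics/w3.png",f[:,:,::-1])
C=wcam();p=read_state()["eef_pos"];print(p,proj(C,[.4655,-.094,.014]),proj(C,p+[0,0,.019]),read_state()["width"])
E
```

```text
[ 0.46504422 -0.09376308  0.0559402 ] [282.3, 232.4] [282.9, 269.9] 0.030357678040494253
```

View pics/w3.png

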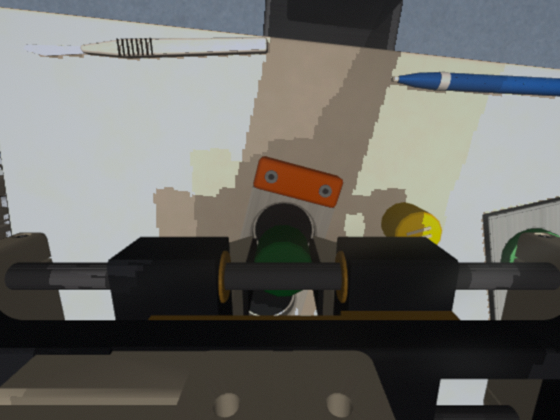

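The green sample is held upright above the first well, whose centre is at about (283,233), as predicted. I'll lower it and release.

Request:
{"fn": "play_rows", "kwargs": {
  "steps": [
    [0.2,[0.0,0,-0.015],[0,0,0]],
    [0.2,[0,0,-0.012],[0,0,0]],
    [0.2,[0,0,-0.008],[0,0,0]],
    [0.2,[0,0,-0.005],[0,0,0]],
    [0.2,[0,0,0],[0,0,0]],
    [0.2,[0,0,0],[0,0,0]]
  ]
}}

```text
time: 6.38
eef_pos: [0.4658, -0.0941, 0.016]
eef_rot: [180.0, 0.0, -174.3]
force: [-0.7, -0.4, -1.2]
width: 0.0305
grip_force: 20.0
```

Request:
{"fn": "play_rows", "kwargs": {
  "steps": [
    [0.65,[0,0,0],[0,0,0]],
    [0.65,[0,0,0],[0,0,0]],
    [0.65,[0,0,0],[0,0,0]],
    [0.65,[0,0,0],[0,0,0]],
    [0.65,[0,0,0.01],[0,0,0]],
    [0.65,[0,0,0.025],[0,0,0]],
    [0.65,[0,0,0.025],[0,0,0]],
    [0.65,[0.007,0.0276,0],[0,0,0]],
    [0.65,[0.0075,0.03,0],[0,0,0]],
    [0.65,[0.0075,0.03,0],[0,0,0]],
    [0.65,[0.0075,0.03,0],[0,0,0]],
    [0.65,[0.0075,0.03,0],[0,0,0]],
    [0.65,[0.0075,0.03,0],[0,0,0]],
    [0.65,[0.0075,0.03,0],[0,0,0]],
    [0.65,[0,0.003,0],[0,0,0]],
    [0.65,[0,0,0],[0,0,0]],
    [0.65,[0,0,0],[0,0,0]]
  ]
}}

```text
time: 7.8
eef_pos: [0.5173, 0.1157, 0.0761]
eef_rot: [-180.0, -0.0, -174.3]
force: [0.5, 0.0, 0.0]
width: 0.0598
grip_force: 0.0
```

```bash
python3 - <<'E'
from h import *
f=grab_frame("wrist");cv2.imwrite("pics/w4.png",f[:,:,::-1])
C=wcam();p=read_state()["eef_pos"];print(p,proj(C,[.518,.1165,.036]),proj(C,[.4655,-.094,.035]))
a=f[:,:,::-1][150:320];t=grab_frame("top")[:,:,::-1][140:290,200:380]
t=cv2.resize(t,(560,467));cv2.imwrite("pics/c4.png",np.clip(np.vstack([a,t[:420]])*1.6,0,255).astype(np.uint8)[:600])
E
```

```text
[0.51725749 0.11464944 0.07598461] [285.3, 233.9] [-24.3, 129.0]
```

View pics/c4.png

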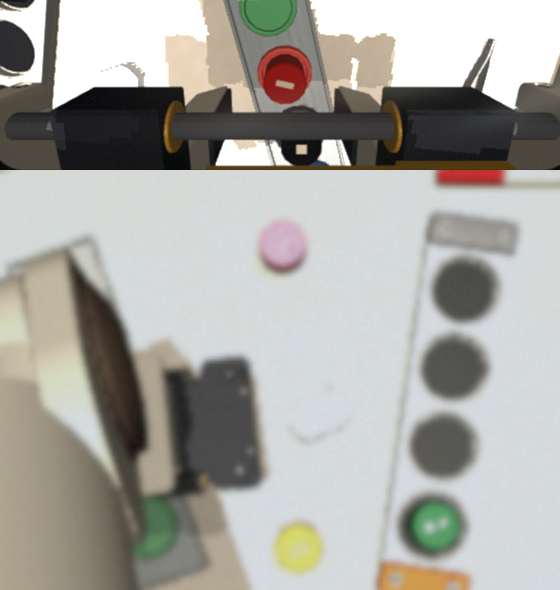

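Green is upright in the first well and red is centred at (285,232). Next: pick red, then place it in the second well.

Request:
{"fn": "play_rows", "kwargs": {
  "steps": [
    [0.65,[0.001,0.001,-0.02],[0,0,0]],
    [0.65,[0,0,-0.02],[0,0,0]],
    [0.65,[0,0,-0.013],[0,0,0]],
    [0.65,[0,0,-0.007],[0,0,0]],
    [0.65,[0,0,0],[0,0,0]],
    [0.65,[0,0,0],[0,0,0]],
    [0.25,[0,0,0],[0,0,0]],
    [0.2,[0,0,0],[0,0,0]],
    [0.2,[0,0,0],[0,0,0]],
    [0.2,[0,0,0],[0,0,0]],
    [0.2,[0,0,0],[0,0,0]],
    [0.2,[0,0,0],[0,0,0]],
    [0.2,[0,0,0.01],[0,0,0]],
    [0.2,[0,0,0.025],[0,0,0]],
    [0.2,[0,0,0.025],[0,0,0]],
    [0.2,[0,0,0],[0,0,0]]
  ]
}}

```text
time: 9.23
eef_pos: [0.5217, 0.1179, 0.0804]
eef_rot: [179.9, 0.4, -174.3]
force: [0.7, -0.5, 0.5]
width: 0.0303
grip_force: 20.0
```

Request:
{"fn": "play_rows", "kwargs": {
  "steps": [
    [0.2,[0,-0.024,0],[0,0,0]],
    [0.2,[0,-0.03,0],[0,0,0]],
    [0.2,[0,-0.03,0],[0,0,0]],
    [0.2,[0,-0.03,0],[0,0,0]],
    [0.2,[0,-0.03,0],[0,0,0]],
    [0.2,[0,-0.03,0],[0,0,0]],
    [0.2,[0,-0.03,0],[0,0,0]],
    [0.2,[0,-0.015,0],[0,0,0]],
    [0.2,[0,0,-0.02],[0,0,0]],
    [0.2,[0,0,0],[0,0,0]],
    [0.2,[0,0,0],[0,0,0]],
    [0.2,[0,0,0],[0,0,0]]
  ]
}}

```text
time: 10.23
eef_pos: [0.5184, -0.1009, 0.0559]
eef_rot: [180.0, -0.0, -174.2]
force: [0.2, -0.2, -1.3]
width: 0.0302
grip_force: 20.0
```

Request:
{"fn": "play_rows", "kwargs": {
  "steps": [
    [0.2,[0.0,-0.0015,-0.015],[0,0,0]],
    [0.2,[0,0,-0.012],[0,0,0]],
    [0.2,[0,0,-0.008],[0,0,0]],
    [0.2,[0,0,-0.0045],[0,0,0]],
    [0.2,[0,0,0],[0,0,0]],
    [0.2,[0,0,0],[0,0,0]]
  ]
}}

```text
time: 10.73
eef_pos: [0.5185, -0.1031, 0.0161]
eef_rot: [180.0, -0.0, -174.3]
force: [-0.0, 1.0, -1.2]
width: 0.0304
grip_force: 20.0
```

Request:
{"fn": "play_rows", "kwargs": {
  "steps": [
    [0.65,[0,0,0],[0,0,0]],
    [0.65,[0,0,0],[0,0,0]],
    [0.65,[0,0,0],[0,0,0]],
    [0.65,[0,0,0],[0,0,0]],
    [0.65,[0,0,0.01],[0,0,0]],
    [0.65,[0,0,0.025],[0,0,0]],
    [0.65,[0,0,0.025],[0,0,0]],
    [0.65,[0.006,0.0275,0],[0,0,0]],
    [0.65,[0.006,0.03,0],[0,0,0]],
    [0.65,[0.006,0.03,0],[0,0,0]],
    [0.65,[0.006,0.03,0],[0,0,0]],
    [0.65,[0.006,0.03,0],[0,0,0]],
    [0.65,[0.007,0.03,0],[0,0,0]],
    [0.65,[0.007,0.03,0],[0,0,0]],
    [0.65,[0.006,0.03,0],[0,0,0]],
    [0.65,[0,0,0],[0,0,0]],
    [0.65,[0,0,0],[0,0,0]],
    [0.65,[0,0,0],[0,0,0]]
  ]
}}

```text
time: 12.23
eef_pos: [0.5684, 0.1334, 0.0766]
eef_rot: [-180.0, -0.0, -174.3]
force: [-0.1, 0.1, -0.1]
width: 0.0599
grip_force: 0.0
```

```bash
python3 - <<'E'
from h import *
f=grab_frame("wrist")
C=wcam();p=read_state()["eef_pos"];print(p,proj(C,[.569,.135,.036]))
a=f[:,:,::-1][150:320];t=grab_frame("top")[:,:,::-1][140:290,200:380]
t=cv2.resize(t,(560,467));cv2.imwrite("pics/c5.png",np.clip(np.vstack([a,t[:420]])*1.6,0,255).astype(np.uint8)[:600])
E
```

```text
[0.56841847 0.13240596 0.07652453] [286.3, 233.6]
```

View pics/c5.png

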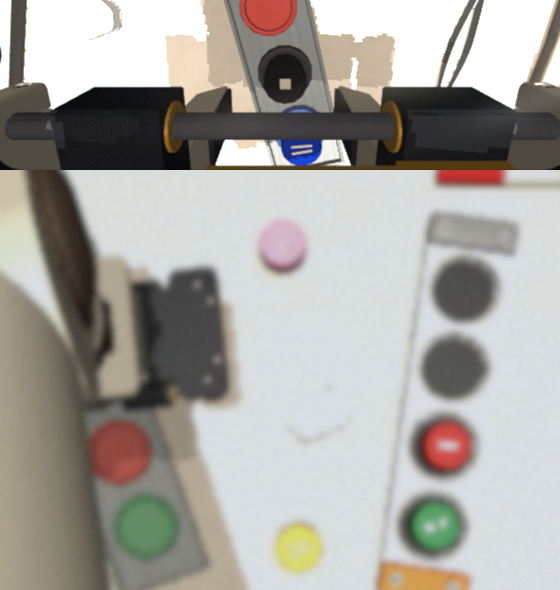

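Red is upright in the second well, and black (square chip) is centred below the gripper at (285,233). Picking black.

Request:
{"fn": "play_rows", "kwargs": {
  "steps": [
    [0.65,[0.001,0.002,-0.02],[0,0,0]],
    [0.65,[0,0,-0.02],[0,0,0]],
    [0.65,[0,0,-0.013],[0,0,0]],
    [0.65,[0,0,-0.007],[0,0,0]],
    [0.65,[0,0,0],[0,0,0]],
    [0.65,[0,0,0],[0,0,0]],
    [0.25,[0,0,0],[0,0,0]],
    [0.2,[0,0,0],[0,0,0]],
    [0.2,[0,0,0],[0,0,0]],
    [0.2,[0,0,0],[0,0,0]],
    [0.2,[0,0,0],[0,0,0]],
    [0.2,[0,0,0],[0,0,0]],
    [0.2,[0,0,0.01],[0,0,0]],
    [0.2,[0,0,0.025],[0,0,0]],
    [0.2,[0,0,0.025],[0,0,0]],
    [0.2,[0,0,0],[0,0,0]]
  ]
}}

```text
time: 13.67
eef_pos: [0.5731, 0.137, 0.0814]
eef_rot: [179.9, 0.4, -174.3]
force: [0.9, 0.0, -0.1]
width: 0.0302
grip_force: 20.0
```

Request:
{"fn": "play_rows", "kwargs": {
  "steps": [
    [0.2,[0,-0.03,0],[0,0,0]],
    [0.2,[0,-0.03,0],[0,0,0]],
    [0.2,[0,-0.03,0],[0,0,0]],
    [0.2,[0,-0.03,0],[0,0,0]],
    [0.2,[0,-0.03,0],[0,0,0]],
    [0.2,[0,-0.03,0],[0,0,0]],
    [0.2,[0,-0.03,0],[0,0,0]],
    [0.2,[0.002,-0.02,0],[0,0,0]],
    [0.2,[0.001,-0.015,0],[0,0,0]],
    [0.2,[0,0,-0.02],[0,0,0]],
    [0.2,[0,0,0],[0,0,0]],
    [0.2,[0,0,0],[0,0,0]],
    [0.2,[0,0,0],[0,0,0]]
  ]
}}

```text
time: 14.75
eef_pos: [0.5724, -0.1079, 0.0565]
eef_rot: [180.0, -0.0, -174.2]
force: [-0.9, 0.5, -0.6]
width: 0.0303
grip_force: 20.0
```

Request:
{"fn": "play_rows", "kwargs": {
  "steps": [
    [0.2,[0.0,-0.003,-0.015],[0,0,0]],
    [0.2,[0,0,-0.012],[0,0,0]],
    [0.2,[0,0,-0.008],[0,0,0]],
    [0.2,[0,0,-0.005],[0,0,0]],
    [0.2,[0,0,0],[0,0,0]],
    [0.2,[0,0,0],[0,0,0]]
  ]
}}

```text
time: 15.25
eef_pos: [0.5725, -0.1115, 0.016]
eef_rot: [180.0, -0.0, -174.3]
force: [0.4, -0.2, 0.0]
width: 0.0302
grip_force: 20.0
```

Request:
{"fn": "play_rows", "kwargs": {
  "steps": [
    [0.65,[0,0,0],[0,0,0]],
    [0.65,[0,0,0],[0,0,0]],
    [0.65,[0,0,0],[0,0,0]],
    [0.65,[0,0,0],[0,0,0]],
    [0.65,[0,0,0.01],[0,0,0]],
    [0.65,[0,0,0.025],[0,0,0]],
    [0.65,[0,0,0.025],[0,0,0]],
    [0.65,[0.006,0.03,0],[0,0,0]],
    [0.65,[0.006,0.033,0],[0,0,0]],
    [0.65,[0.006,0.033,0],[0,0,0]],
    [0.65,[0.006,0.033,0],[0,0,0]],
    [0.65,[0.006,0.033,0],[0,0,0]],
    [0.65,[0.006,0.033,0],[0,0,0]],
    [0.65,[0.006,0.033,0],[0,0,0]],
    [0.65,[0.006,0.033,0],[0,0,0]],
    [0.65,[0,0.003,0],[0,0,0]],
    [0.65,[0,0,0],[0,0,0]],
    [0.65,[0,0,0],[0,0,0]],
    [0.65,[0,0,0],[0,0,0]]
  ]
}}

```text
time: 16.83
eef_pos: [0.6206, 0.1498, 0.0765]
eef_rot: [-179.9, -0.0, -174.4]
force: [0.3, -0.8, 0.1]
width: 0.0598
grip_force: 0.0
```

```bash
python3 - <<'E'
from h import *
f=grab_frame("wrist")
C=wcam();p=read_state()["eef_pos"];print(p,proj(C,[.620,.153,.036]))
a=f[:,:,::-1][150:320];t=grab_frame("top")[:,:,::-1][140:290,200:380]
t=cv2.resize(t,(560,467));cv2.imwrite("pics/c6.png",np.clip(np.vstack([a,t[:420]])*1.6,0,255).astype(np.uint8)[:600])
E
```

```text
[0.62067922 0.14948864 0.07643635] [287.8, 232.1]
```

View pics/c6.png

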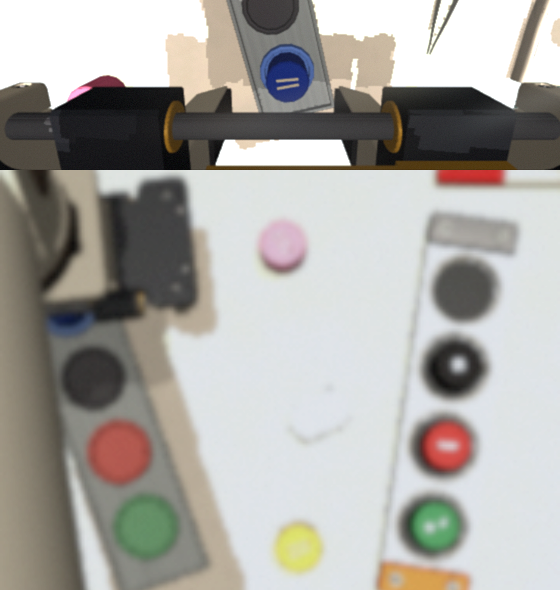

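Black sits in the third well and blue (two thin strips) is at (287,229), close to the prediction. Picking blue.

Request:
{"fn": "play_rows", "kwargs": {
  "steps": [
    [0.65,[-0.001,0.0035,-0.02],[0,0,0]],
    [0.65,[0,0,-0.02],[0,0,0]],
    [0.65,[0,0,-0.013],[0,0,0]],
    [0.65,[0,0,-0.007],[0,0,0]],
    [0.65,[0,0,0],[0,0,0]],
    [0.65,[0,0,0],[0,0,0]],
    [0.25,[0,0,0],[0,0,0]],
    [0.2,[0,0,0],[0,0,0]],
    [0.2,[0,0,0],[0,0,0]],
    [0.2,[0,0,0],[0,0,0]],
    [0.2,[0,0,0],[0,0,0]],
    [0.2,[0,0,0],[0,0,0]],
    [0.2,[0,0,0.01],[0,0,0]],
    [0.2,[0,0,0.025],[0,0,0]],
    [0.2,[0,0,0.025],[0,0,0]],
    [0.2,[0,0,0],[0,0,0]]
  ]
}}

```text
time: 18.27
eef_pos: [0.6231, 0.1568, 0.0819]
eef_rot: [179.9, 0.5, -174.3]
force: [1.5, 0.5, 0.7]
width: 0.0299
grip_force: 20.0
```

Request:
{"fn": "play_rows", "kwargs": {
  "steps": [
    [0.2,[0,-0.03,0],[0,0,0]],
    [0.2,[0,-0.034,0],[0,0,0]],
    [0.2,[0,-0.034,0],[0,0,0]],
    [0.2,[0,-0.034,0],[0,0,0]],
    [0.2,[0,-0.034,0],[0,0,0]],
    [0.2,[0,-0.034,0],[0,0,0]],
    [0.2,[0.002,-0.034,0],[0,0,0]],
    [0.2,[0.002,-0.023,0],[0,0,0]],
    [0.2,[0.002,-0.015,0],[0,0,0]],
    [0.2,[0,0,-0.02],[0,0,0]],
    [0.2,[0,0,0],[0,0,0]],
    [0.2,[0,0,0],[0,0,0]],
    [0.2,[0,0,0],[0,0,0]]
  ]
}}

```text
time: 19.35
eef_pos: [0.6256, -0.1142, 0.0563]
eef_rot: [179.9, -0.0, -174.2]
force: [-0.9, -0.2, -0.7]
width: 0.0304
grip_force: 20.0
```

Request:
{"fn": "play_rows", "kwargs": {
  "steps": [
    [0.2,[0.0,-0.0045,-0.015],[0,0,0]],
    [0.2,[0,0,-0.012],[0,0,0]],
    [0.2,[0,0,-0.008],[0,0,0]],
    [0.2,[0,0,-0.005],[0,0,0]],
    [0.2,[0,0,0],[0,0,0]],
    [0.2,[0,0,0],[0,0,0]]
  ]
}}

```text
time: 19.85
eef_pos: [0.6252, -0.1207, 0.0155]
eef_rot: [180.0, -0.1, -174.3]
force: [-0.3, -0.9, 0.7]
width: 0.0301
grip_force: 20.0
```

Request:
{"fn": "play_rows", "kwargs": {
  "steps": [
    [0.65,[0,0,0],[0,0,0]],
    [0.65,[0,0,0],[0,0,0]],
    [0.65,[0,0,0],[0,0,0]],
    [0.65,[0,0,0],[0,0,0]],
    [0.65,[0,0,0.01],[0,0,0]],
    [0.65,[0,0,0.025],[0,0,0]],
    [0.65,[0,0,0.03],[0,0,0]],
    [0.65,[0,0,0.03],[0,0,0]],
    [0.65,[0,0,0.03],[0,0,0]],
    [0.65,[-0.01,0.03,0.02],[0,0,0]],
    [0.65,[-0.01,0.03,0],[0,0,0]],
    [0.65,[-0.01,0.03,0],[0,0,0]],
    [0.65,[-0.01,0.03,0],[0,0,0]],
    [0.65,[-0.01,0.03,0],[0,0,0]],
    [0.65,[0,0.03,0],[0,0,0]],
    [0.65,[0,0.02,0],[0,0,0]],
    [0.65,[0,0,0],[0,0,0]],
    [0.65,[0,0,0],[0,0,0]],
    [0.65,[0,0,0],[0,0,0]]
  ]
}}

```text
time: 21.43
eef_pos: [0.5757, 0.078, 0.1618]
eef_rot: [-180.0, 0.0, -174.3]
force: [0.7, -0.8, 0.9]
width: 0.06
grip_force: 0.0
```

```bash
python3 - <<'E'
from h import *
s=grab_frame("side")[:,:,::-1][130:230,160:320];t=grab_frame("top")[:,:,::-1][140:290,300:380]
T=cam("top")
h=cv2.cvtColor(np.ascontiguousarray(grab_frame("top")[:,:,::-1]),cv2.COLOR_BGR2HSV)
for n,w in zip("green red black blue".split(),([.4655,-.094,.035],[.519,-.1025,.035],[.572,-.111,.035],[.6255,-.119,.035])):print(n,proj(T,w))
s=cv2.resize(s,(480,300));t=cv2.resize(t,(320,600));c=np.zeros((600,800,3),np.uint8);c[:300,:480]=s;c[:,480:]=t
cv2.imwrite("pics/c7.png",np.clip(c*1.5,0,255).astype(np.uint8));print(read_state()["eef_pos"],read_state()["joint_vel"].round(2))
E
```

```text
green [339.4, 254.4]
red [343.0, 228.2]
black [346.5, 202.4]
blue [349.7, 176.7]
[0.5757306  0.07715278 0.16138097] [ 0.03  0.31 -0.3   0.01 -0.03  0.   -0.05]
```

View pics/c7.png

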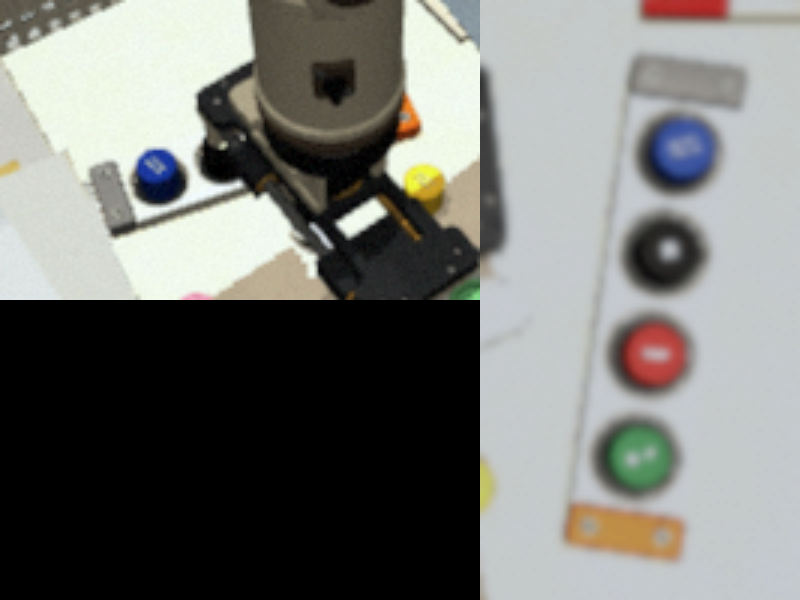

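All four samples stand upright, centred in their wells and in the right order, and the gripper is clear. Handing in.

```bash
python3 -c "
from plant import *
print(hand_in())"
```

```text
the job is handed in; nothing more can be done
None
```

I handed the job in with the four samples upright in their wells, counted from the orange block as green, red, black and blue; the last pictures show them centred to a few millimetres, and no verdict came back.

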